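# File the red binder and close the rack's end stop

## Robot

A 6-joint arm with a two-finger parallel gripper is mounted at the origin on the work surface; the furniture and walls round the work are solid. World frame = base frame: x ahead of the robot, y to its left, z up, the work surface at z = 0. Lengths are in mm, angles in rad, forces in N, time in s.
With the tool pointing down it reaches from about 350 to 975 mm from the base axis. Payload 7.1 kg.
Tool frame: the origin (TCP) lies at the very end of the fingers, on their centre line; the grasp point (between the pads) lies 19 mm behind it; y points along the fingers, x is the direction in which the jaws open and shut, and the axes are right-handed (so a half turn about y gives the same grasp; the last joint's range is limited). The gripper opens to 88 mm and grips with 3 to 60 N. Pads are 20 mm wide; open, the fingers measure 115 mm over their backs; the gripper's body (75 mm by 178 mm) begins 61 mm behind the grasp point.
Start: joints at [1.15, 0.423, 1.63, -0, 1.089, -0.019], TCP at [244.39, 575.22, 222.675] pointing down, gripper open.
Joint ranges: [-3, 3], [-0.9, 2.11], [0.09, 2.58], [-1.31, 4.45], [0.11, 2.69], [-2.54, 2.54]. Speed limits (rad/s): [2.39, 2.39, 3.01, 3.14, 3.14, 3.14].

## Interface

Orientations are given as a rotation vector (axis times angle).
In Python, from workcell import ctrl gives the robot as it stands. The module is installed in compiled form; this text tells all that it offers.
- The arm moves only by the tool carry_out, never from a script. Its arguments are lists of equal length, an entry for each row: "delta_pos": the shift along the tool's x, y, z in cm, a list of three; "rotation": the turn, a rotation vector about the tool's x, y, z in rad, a list of three. In form: {"delta_pos": [[dx, dy, dz], ...], "rotation": [[wx, wy, wz], ...]}. A call has 1 to 12 rows; each row is the pose to reach, as a shift and turn from the pose commanded when the call began, along the tool's axes at that moment; what a row does not reach only later rows make up. A row lasts 1/12 s, in which the tool goes at most 41.7 mm and 7.16 degrees, less where a joint would pass 70% of its speed; a pose out of reach is approached as far as the arm can. A call with a gripper value outside its range is refused whole. "hand" is the closure in counts, from 0 (fully open) to 255 (shut), set as the call begins (left out, the last holds). The fingers move at their own pace and stop on an object; the grip force is fixed at half the most. Time passes only in rows, so rows that repeat a pose let the fingers close. It gives the time, the measured TCP pose, the force and the opening at its end, in the units of the state.
- ctrl.get_obs(): the state, without advancing time (a new reading comes with each control period).
- ctrl.get_image(name): name is "scene" or "top"; returns the picture (480x640x3 uint8, red, green, blue); there is no depth.
- ctrl.camera_info(name): a dict with "fov_y" (degrees; the focal length in pixels is half the picture's height over the tangent of half this angle, whatever the lens; pixels are square), "cx", "cy" (the principal point, pixels), "R" (3x3) and "t" (3): a world point X has camera coordinates R X + t. Camera axes: x right, y down, z forward; pixel columns grow to the right and rows downward; lengths in mm; the calibration is good to about 2 mm. A picture is of the moment at which its call begins. camera_info takes no time and is no camera call.
- ctrl.close_job(): hands the job in, once; it reports no verdict.
The state is a dict: "t": time; "qpos": joint angles; "qvel": joint speeds; "joint_torque": joint torques, N m; "ee_pos": TCP position; "orientation": TCP orientation; "ft_force": force on the tool from outside, world axes, zero at the start; "moment": the same for the moment, N m; "width": finger opening in mm.
Only numpy, scipy, OpenCV 4.12 (cv2) and the standard library are available. Lean on these libraries where they do the work, as an engineer would, in place of code of your own. Each camera call takes 0.05 s, during which the arm holds its last target.

## Task

File the red binder: stand it upright in the grey rack, beside the blue binder and between it and the sliding metal end stop. Then slide the end stop up until both binders stand snug against the rack's fixed end wall, and let go. Leave the yellow binder, which is still in use, where it stands.

Things in the scene. Friction and masses are not known exactly. Their poses are not given: they have to be found in the camera images.
- rack: Grey metal binder rack, fixed. Base plate 130 mm (x) by 285 mm (y -145 to +140), its top 8 mm above the desk. Fixed end wall at +y, 150 mm high, inner face at rack y = +125 mm. Binders stand in a row along rack y, thin along rack y, centred at rack x = 0. Origin: centre of its underside, on the desk; z up; at yaw 0 x points away from the robot, y to its left.
- end_stop (a joint): The rack's sliding end stop: aluminium plate, 100 mm along rack x, 8 mm thick, top 150 mm above the desk; a low foot (under 40 mm high) runs out 42 mm from its outer face. About 2 N friction; stays where left. Value in m: travel toward the end wall, 0 to 0.165; inner face at rack y = -0.090 + value. With two 40 mm binders tight in the row it reads 0.135.
- stop_push (a point): Middle of the orange patch on the end stop's outer face (the side away from the end wall), 126 mm above the desk, 24 mm below the stop's top edge, 9.5 mm behind the inner face: push here along rack +y. Moves with the stop.
- binder_red: Small red ring binder standing upright on the desk, 120 mm deep (its x), 40 mm thick (its y), 130 mm high (its z), about 0.3 kg, rigid. Grip it near the top across its 40 mm thickness. Origin: centre of its underside; spine with a white label faces its -x.
- binder_blue: Same binder in blue, already standing in the rack near the end wall, loose. Same size, origin and axes.
- binder_yellow: Same binder in yellow, standing on the desk; to be left alone. Same size, origin and axes.
Things that resemble listed ones, but are neither listed nor needed, are in the scene too. What is shaped like the binder_red but purple is not meant.

How it is judged (in metres and radians):
At the end, for the whole second after the job is handed in: Red and blue binder both stand upright (7 degrees) on the rack plate, within 20 mm of its middle line and 10 degrees of square, red between blue and the end stop; stop pushed up to under 12 mm total slack (joint above 0.123). Yellow binder within 20 mm of its start. All at rest (value of joint end_stop above 0.123 m and x of binder_red in the frame of rack between -0.02 and 0.02 m and y of binder_red in the frame of rack between 0.048 and 0.07 m and z of binder_red in the frame of rack between 0.003 and 0.014 m and angle between each of binder_red, binder_blue's own z axis and vertical below 0.12 rad and angle between the y axis of each of binder_red, binder_blue and the y axis of rack, either way round below 0.175 rad and x of binder_blue in the frame of rack between -0.02 and 0.02 m and y of binder_blue in the frame of rack above 0.088 m and z of binder_blue in the frame of rack between 0.003 and 0.014 m and distance of binder_yellow from where it was at the start of the episode below 0.02 m and linear speed of each of binder_red, binder_blue below 0.02 m/s); the robot touches nothing.
It fails at once if the yellow binder is knocked over (angle between binder_yellow's own z axis and vertical above 0.5 rad).
It also fails if it takes over 53 s, if anything falls off the work surface, if the arm or the gripper's body presses on something with over 40 N, if the wrist force passes 120 N, or if a joint passes its speed limit or range.

## Working session

There is one attempt and no reset: what is moved stays moved. The work goes in short steps, Python scripts to look and compute and a tool call to move; the robot and the scene stay as the last step left them, time stands still between calls to the robot, and variables do not carry over. Pictures are saved under pics/ and viewed, and the job is handed in when it is done.

Besides the shell and the picture viewer there is one more tool, called after "Request:" as name(argument=value, ...) on one line, values as JSON. carry_out: Moves the arm, as the interface text tells. Its arguments: {"type":"object","properties":{"delta_pos":{"type":"array","items":{"type":"array","items":{"type":"number"}}},"rotation":{"type":"array","items":{"type":"array","items":{"type":"number"}}},"hand":{"type":"number"}},"required":["delta_pos","rotation"]}

```bash
mkdir -p pics; python3 - <<'E'
from workcell import ctrl
import cv2
for n in ("scene","top"):
    im=ctrl.get_image(n); cv2.imwrite(f"pics/{n}0.png",im[:,:,::-1]); c=ctrl.camera_info(n); print(n,c)
print(ctrl.get_obs())
E
```

```text
scene {'fov_y': 46.28541241059972, 'cx': 310.7242889805241, 'cy': 234.0429037337523, 'R': array([[-0.86407243, -0.50277871,  0.02433936],
       [-0.23340495,  0.35734972, -0.90433583],
       [ 0.44598314, -0.78709259, -0.42612709]]), 't': array([ 414.98828885,  168.74725683, 1278.84516216])}
top {'fov_y': 53.16321626467583, 'cx': 319.26026605781726, 'cy': 241.91689339166462, 'R': array([[-0.02722889, -0.99961618, -0.00510783],
       [-0.99622986,  0.02755698, -0.08225984],
       [ 0.08236903,  0.00284873, -0.99659783]]), 't': array([  99.33236283,  421.20990847, 1316.87138062])}
{'t': 0.1, 'qpos': array([ 1.14997957e+00,  4.23726463e-01,  1.63062979e+00, -4.63195637e-06,
        1.08858913e+00, -1.90228953e-02]), 'qvel': array([ 3.68656308e-04, -3.83550306e-03, -6.89338251e-05,  2.44796202e-03,
       -4.08505526e-04,  4.70843275e-04]), 'joint_torque': array([-6.90325469e-04, -5.45611668e+01, -2.74324554e+01,  6.45644940e-02,
        1.87712983e-02,  1.71677840e-05]), 'ee_pos': array([244.20119529, 574.76435467, 221.99675645]), 'orientation': array([-1.37365148, -0.90750358,  0.90938039]), 'ft_force': array([ 0.06696592, -0.47113398, -0.18381306]), 'moment': array([ 0.03229223, -0.0380448 ,  0.03856287]), 'width': 87.46187615671519}
```

View pics/scene0.png

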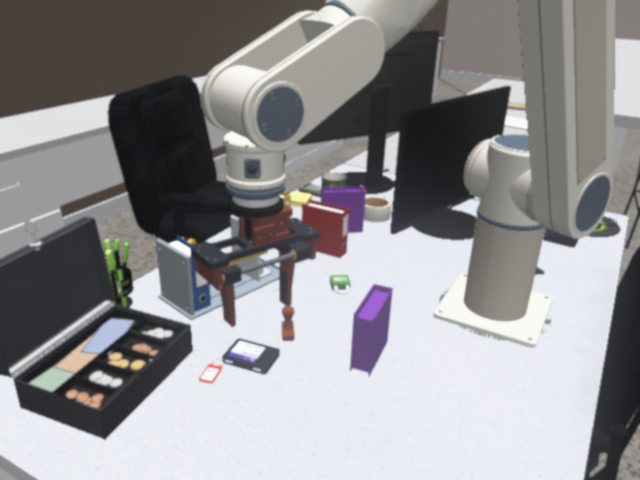

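View pics/top0.png

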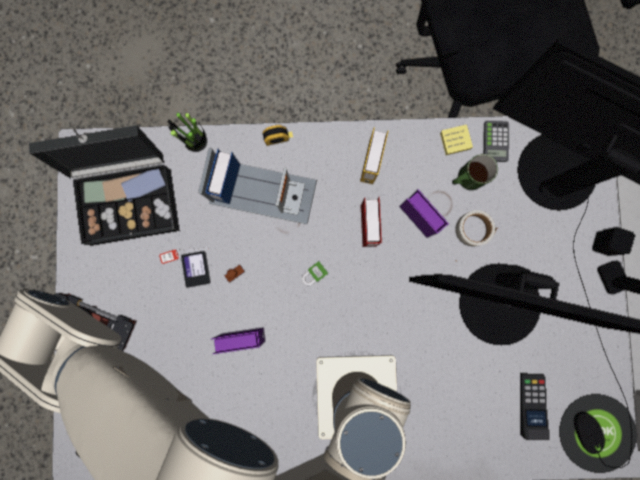

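The scene view shows the arm over the rack. In the top view, the rack is at about (260,190) with its end wall and the blue binder on the left. Red is at (372,220), yellow at (375,155), and purple decoys at (425,213) and (238,341). I'll zoom in on those next.

```bash
cat > h.py <<'E'
import numpy as np, cv2
from workcell import ctrl
def cam(n):
    c=ctrl.camera_info(n); f=240/np.tan(np.radians(c['fov_y'])/2)
    return f,c['cx'],c['cy'],np.array(c['R']),np.array(c['t'])
def proj(n,X):
    f,cx,cy,R,t=cam(n); p=np.atleast_2d(X)@R.T+t
    return np.c_[f*p[:,0]/p[:,2]+cx,f*p[:,1]/p[:,2]+cy]
def plane(n,uv,z):
    f,cx,cy,R,t=cam(n); uv=np.atleast_2d(uv).astype(float)
    d=np.c_[(uv[:,0]-cx)/f,(uv[:,1]-cy)/f,np.ones(len(uv))]@R
    C=-R.T@t; s=(z-C[2])/d[:,2]; return C+d*s[:,None]
E
python3 - <<'E'
from h import *
print(proj("top",[[0,0,0],[244,575,0]]))
im=cv2.imread("pics/top0.png")
cv2.imwrite("pics/crop1.png",cv2.resize(im[130:250,190:330],None,fx=5.5,fy=5,interpolation=cv2.INTER_CUBIC)[:600])
cv2.imwrite("pics/crop2.png",cv2.resize(im[120:255,345:460],None,fx=4.4,fy=4.4,interpolation=cv2.INTER_CUBIC))
E
```

```text
[[355.4407993  395.33717517]
 [146.51619407 311.42256972]]
```

View pics/crop1.png

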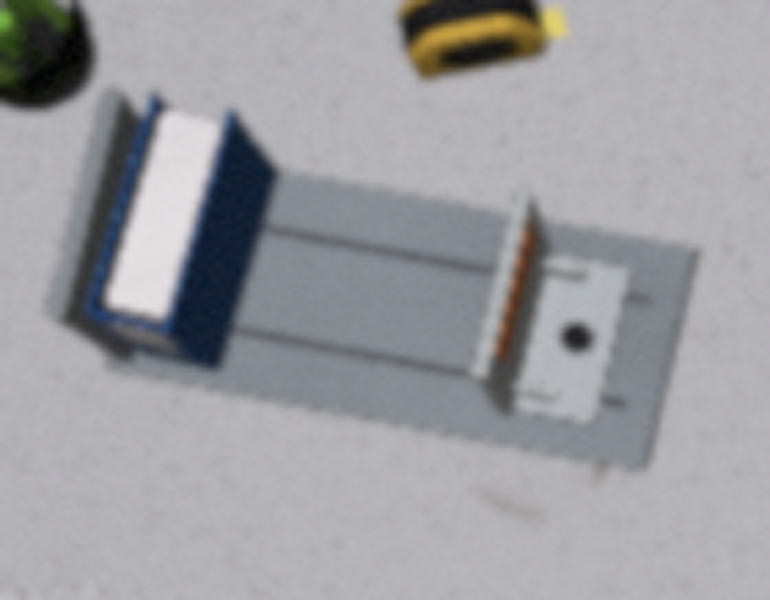

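View pics/crop2.png

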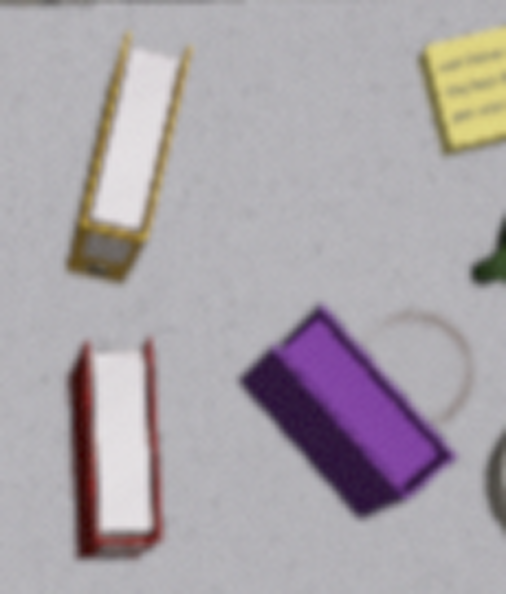

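The first crop shows the blue binder nearly against the wall and the stop near the outer end, with plenty of gap between them. The second crop shows red (top corners near (365,198), (379.5,198), (381,242) and (366.5,243)) and yellow. Both are square-ish to view, so I'll measure with contours and plane casts.

```bash
python3 - <<'E'
from h import *
im=cv2.imread("pics/top0.png"); hsv=cv2.cvtColor(im,cv2.COLOR_BGR2HSV).astype(int); H,S,V=hsv[...,0],hsv[...,1],hsv[...,2]
def rep(name,pts,z):
    P=plane("top",pts,z)[:,:2]; (c,s,a)=cv2.minAreaRect(P.astype(np.float32)); b=cv2.boxPoints((c,s,a))
    e=b[1]-b[0],b[2]-b[1]; e=max(e,key=np.linalg.norm); ang=np.degrees(np.arctan2(e[1],e[0]))
    print(name,np.round(c,1),np.round(s,1),"long axis deg",round((ang+90)%180-90,2))
def box(x0,y0,x1,y1,m):
    o=np.zeros(m.shape,np.uint8); o[y0:y1,x0:x1]=m[y0:y1,x0:x1]; 
    n,l,st,c=cv2.connectedComponentsWithStats(o); k=1+np.argmax(st[1:,4]); ys,xs=np.where(l==k); return np.c_[xs,ys],st[k]
# papers (white top)
white=(V>205)&(S<25)
print("grey desk V",V[270,300],S[270,300], V[220,373],S[220,373],V[155,375],V[170,222])
for nm,b in dict(red=(355,190,390,250),yellow=(355,125,390,185),blue=(200,145,245,205)).items():
    p,st=box(*b,(V>200)&(S<40)); print(nm,st); rep(nm+" paper",p,128)
# covers (manual corner picks from crop)
r=np.array([[87,343],[152,343],[158,535],[95,545]])/4.4+[345,120]
rep("red top",r,130); print(plane("top",r,130).round(1))
y=np.array([[127,37],[190,47],[143,235],[83,228]])/4.4+[345,120]
rep("yel top",y,130)
b=np.array([[155,95],[232,112],[168,330],[90,315]])/[5.5,5]+[190,130]
rep("blue top",b,130); print(plane("top",b,130).round(1))
k=np.array([[697,250],[645,468],[108,365]])/[5.5,5]+[190,130]
print("rack",plane("top",k,8).round(1))
s=np.array([[527,195],[483,378]])/[5.5,5]+[190,130]; print("stop top",plane("top",s,150).round(1))
w=np.array([[112,90],[132,100],[45,312],[68,325]])/[5.5,5]+[190,130]; print("wall top",plane("top",w,150).round(1))
E
```

```text
grey desk V 185 7 225 3 225 225
red [367 200  12  40 407]
red paper [468.5 -49.3] [101.4  26.1] long axis deg 0.86
yellow [367 131  18  40 401]
yellow paper [647.8 -64.2] [ 26.6 103.4] long axis deg -15.12
blue [210 153  19  40 390]
blue paper [602.9 340.1] [ 26.2 102.6] long axis deg -15.65
red top [465.4 -51.5] [118.2  37.9] long axis deg 0.24
[[524.4 -32.4 130. ]
 [523.3 -70.2 130. ]
 [411.  -69.5 130. ]
 [406.2 -32.9 130. ]]
yel top [645.8 -65.8] [ 37.5 120.1] long axis deg -14.75
blue top [601.  340.3] [ 37.5 118.8] long axis deg -15.4
[[663.2 342.7 130. ]
 [653.2 306.5 130. ]
 [539.9 337.8 130. ]
 [548.7 374.2 130. ]]
rack [[600.7  90.1   8. ]
 [477.2 120.    8. ]
 [543.4 394.3   8. ]]
stop top [[600.8 167.1 150. ]
 [507.6 189.3 150. ]]
wall top [[660.7 358.3 150. ]
 [655.2 349.1 150. ]
 [547.  390.2 150. ]
 [540.  379.6 150. ]]
```

```bash
python3 - <<'E'
from h import *
from scipy.spatial.transform import Rotation as R
o=ctrl.get_obs(); print(R.from_rotvec(o['orientation']).as_matrix().round(3))
# monitor: triangulate edge points
def ray(n,uv):
    P0=plane(n,uv,0)[0]; f,cx,cy,Rm,t=cam(n); return -Rm.T@t,P0
for a,b in [((410,278),(400,135)),((410,278),(400,125)),((412,282),(393,225)),((640,320),(509,92))]:
    C1,P1=ray("top",a); C2,P2=ray("scene",b); d1=(P1-C1)/np.linalg.norm(P1-C1); d2=(P2-C2)/np.linalg.norm(P2-C2)
    A=np.c_[d1,-d2]; s=np.linalg.lstsq(A,C2-C1,rcond=None)[0]; p,q=C1+s[0]*d1,C2+s[1]*d2; print(a,b,((p+q)/2).round(),np.linalg.norm(p-q).round(1))
# purple near red
k=np.array([[240,380],[362,515]])/4.4+[345,120]; print("purple foot",plane("top",k,0).round(0))
k=np.array([[275,350],[320,307],[455,458],[400,497]])/4.4+[345,120]; print("purple top",plane("top",k,130).round(0))
im=cv2.imread("pics/scene0.png"); cv2.imwrite("pics/crop3.png",cv2.resize(im[150:330,130:400],None,fx=2.9,fy=2.9,interpolation=cv2.INTER_CUBIC))
E
```

```text
[[ 0.391 -0.001 -0.92 ]
 [ 0.92  -0.001  0.391]
 [-0.001 -1.     0.   ]]
(410, 278) (400, 135) [ 309. -106.  330.] 14.6
(410, 278) (400, 125) [ 310. -101.  356.] 13.9
(412, 282) (393, 225) [ 310. -153.   73.] 9.4
(640, 320) (509, 92) [ 187. -566.  370.] 67.0
purple foot [[ 520. -142.    0.]
 [ 431. -217.    0.]]
purple top [[ 517. -142.  130.]
 [ 542. -169.  130.]
 [ 451. -243.  130.]
 [ 429. -210.  130.]]
```

View pics/crop3.png

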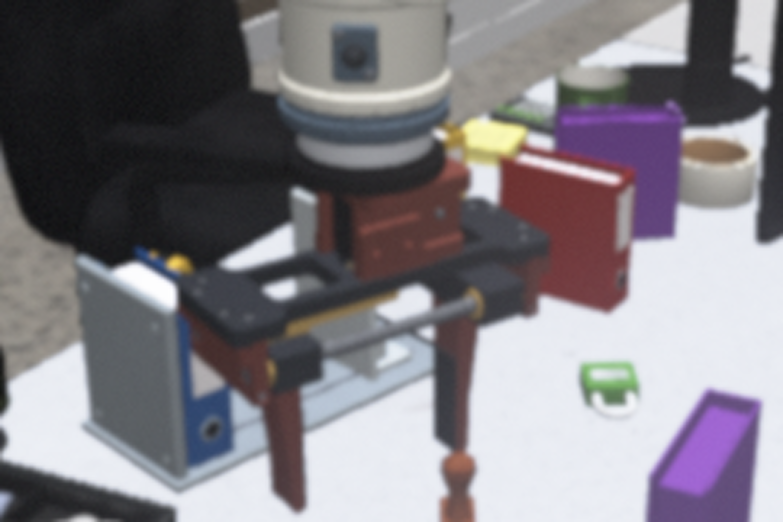

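```bash
cat >> h.py <<'E'
def go(cur,phi,tgt,phit):
    """cur,tgt mm, jaw angles deg -> delta cm, rot"""
    p=np.radians(phi); A=np.array([[np.cos(p),np.sin(p),0],[0,0,-1],[-np.sin(p),np.cos(p),0]])
    d=A@(np.array(tgt)-np.array(cur))/10; print("delta_cm",d.round(2),"rot_y",round(-np.radians(phit-phi),4))
E
python3 - <<'E'
from h import *
go([244.39,575.22,222.675],67,[467.5,-51,240],90.5)
E
```

```text
delta_cm [-48.93  -1.73 -45.01] rot_y -0.4102
```

Request:
carry_out(delta_pos=[[-48.9,-1.7,-45.0],[-48.9,-1.7,-45.0],[-48.9,-1.7,-45.0],[-48.9,-1.7,-45.0],[-48.9,-1.7,-45.0],[-48.9,-1.7,-45.0],[-48.9,-1.7,-45.0],[-48.9,-1.7,-45.0],[-48.9,-1.7,-45.0],[-48.9,-1.7,-45.0],[-48.9,-1.7,-45.0],[-48.9,-1.7,-45.0]], rotation=[[0,-0.41,0],[0,-0.41,0],[0,-0.41,0],[0,-0.41,0],[0,-0.41,0],[0,-0.41,0],[0,-0.41,0],[0,-0.41,0],[0,-0.41,0],[0,-0.41,0],[0,-0.41,0],[0,-0.41,0]], hand=0)

```text
t: 1.1
ee_pos: [412.0, 102.4, 235.5]
orientation: [-1.205, -1.215, 1.215]
ft_force: [0.5, 0.9, 0.6]
width: 87.7
```

```bash
cat >> h.py <<'E'
def st():
    from scipy.spatial.transform import Rotation as R
    o=ctrl.get_obs(); M=R.from_rotvec(o['orientation']).as_matrix()
    phi=np.degrees(np.arctan2(M[1,0],M[0,0])); print("t",o['t'],"pos",o['ee_pos'].round(1),"phi",phi.round(2),"down",M[:,1].round(3),"F",o['ft_force'].round(1),"w",o['width'].round(1))
    return o['ee_pos'],phi
E
python3 - <<'E'
from h import *
p,phi=st(); go(p,phi,[467.5,-51,240],90.5)
im=ctrl.get_image("scene"); cv2.imwrite("pics/scene1.png",im[:,:,::-1])
E
```

```text
Traceback (most recent call last):
  File "h.py", line 20, in st
    phi=np.degrees(np.arctan2(M[1,0],M[0,0])); print("t",o['t'],"pos",o['ee_pos'].round(1),"phi",phi.round(2),"down",M[:,1].round(3),"F",o['ft_force'].round(1),"w",o['width'].round(1))
                                                                                                                                                                    ^^^^^^^^^^^^^^^^
AttributeError: 'float' object has no attribute 'round'
```

```bash
sed -i "s/o\['width'\].round(1)/round(float(o['width']),1)/" h.py
python3 - <<'E'
from h import *
p,phi=st(); go(p,phi,[467.5,-51,240],90.5)
im=ctrl.get_image("scene"); cv2.imwrite("pics/scene1.png",im[:,:,::-1])
p,phi=st(); go(p,phi,[467.5,-51,240],90.5)
E
```

```text
t 1.1 pos [412.  102.4 235.5] phi 90.48 down [ 0.  0. -1.] F [0.5 0.9 0.6] w 87.7
delta_cm [-15.39  -0.45  -5.42] rot_y -0.0003
t 1.15 pos [414.4  96.8 235.8] phi 90.27 down [ 0.002 -0.003 -1.   ] F [ 1.2 -2.7  0.1] w 87.7
delta_cm [-14.81  -0.42  -5.24] rot_y -0.0041
```

View pics/scene1.png

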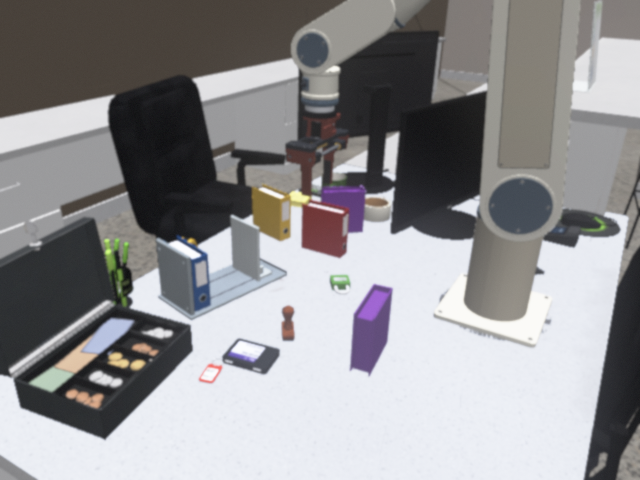

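The scene view is now clear. Red is upright at (325,228), yellow at (272,212), the rack is at (225,275) with the stop plate at (245,248), and the forearm is well above everything. Next I move over red.

Request:
carry_out(delta_pos=[[-14.7,-0.4,-5.2],[-14.7,-0.4,-5.2],[-14.7,-0.4,-5.2],[-14.7,-0.4,-5.2],[-14.7,-0.4,-5.2],[-14.7,-0.4,-5.2],[-14.7,-0.4,-5.2],[-14.7,-0.4,-5.2],[-14.7,-0.4,-5.2]], rotation=[[0,0,0],[0,0,0],[0,0,0],[0,0,0],[0,0,0],[0,0,0],[0,0,0],[0,0,0],[0,0,0]])

```text
t: 1.9
ee_pos: [464.7, -41.0, 239.3]
orientation: [-1.204, -1.216, 1.217]
ft_force: [-0.1, -0.4, 0.1]
width: 87.7
```

```bash
python3 - <<'E'
from h import *
im=ctrl.get_image("top"); cv2.imwrite("pics/top1.png",im[:,:,::-1])
im=ctrl.get_image("scene"); cv2.imwrite("pics/scene2.png",im[:,:,::-1])
p,phi=st(); go(p,phi,[467.5,-51,98],90.5)
E
```

```text
t 2.0 pos [464.9 -41.1 239.5] phi 90.57 down [-0.  0. -1.] F [-0.   1.3 -0. ] w 87.8
delta_cm [-0.99 14.15 -0.25] rot_y 0.0013
```

View pics/top1.png

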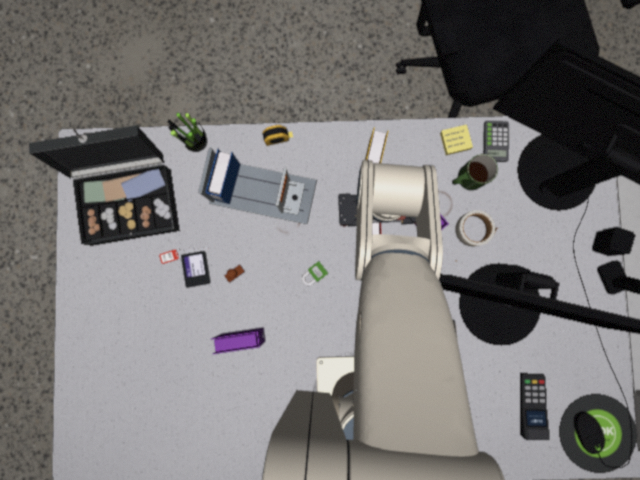

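View pics/scene2.png

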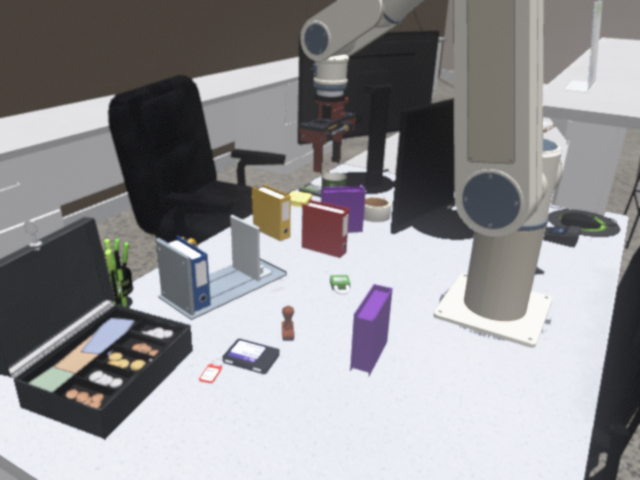

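```bash
python3 - <<'E'
from h import *
for z in (240,320,400,450,500,550,600,650): print(z,proj("scene",[[465,-41,z]]).round(),"top",proj("top",[[465,-41,z]]).round())
for z in (550,650): print(z, plane("top",[[362,275],[443,275]],z).round())
print(proj("scene",[[310,-35,z] for z in (400,500,600,700)]).round(0))
E
```

```text
240 [[326. 166.]] top [[374. 215.]]
320 [[328. 135.]] top [[378. 210.]]
400 [[329. 102.]] top [[382. 204.]]
450 [[330.  81.]] top [[386. 199.]]
500 [[331.  59.]] top [[389. 195.]]
550 [[331.  36.]] top [[393. 189.]]
600 [[332.  13.]] top [[398. 183.]]
650 [[333. -11.]] top [[404. 176.]]
550 [[ 323.   17.  550.]
 [ 319. -117.  550.]]
650 [[322.  25. 650.]
 [318. -92. 650.]]
[[388. 112.]
 [391.  66.]
 [395.  17.]
 [400. -35.]]
```

Clearances look fine: the forearm stays above the monitor's top edge. Now I centre over red and descend.

Request:
carry_out(delta_pos=[[-1.0,0,-0.25],[-1.0,3,-0.25],[-1.0,6,-0.25],[-1.0,9,-0.25],[-1.0,11,-0.25],[-1.0,12.5,-0.25],[-1.0,13.5,-0.25],[-1.0,14.1,-0.25],[-1.0,14.1,-0.25],[-1.0,14.1,-0.25]], rotation=[[0,0,0],[0,0,0],[0,0,0],[0,0,0],[0,0,0],[0,0,0],[0,0,0],[0,0,0],[0,0,0],[0,0,0]])

```text
t: 2.83
ee_pos: [468.2, -52.2, 98.8]
orientation: [-1.206, -1.216, 1.215]
ft_force: [0.5, 0.3, 1.3]
width: 87.6
```

Request:
carry_out(delta_pos=[[0,0,0],[0,0,0],[0,0,0],[0,0,0],[0,0,0],[0,0,0],[0,0,0],[0,0,0],[0,0,0],[0,0,0],[0,0,0],[0,0,0]], rotation=[[0,0,0],[0,0,0],[0,0,0],[0,0,0],[0,0,0],[0,0,0],[0,0,0],[0,0,0],[0,0,0],[0,0,0],[0,0,0],[0,0,0]], hand=255)

```text
t: 3.83
ee_pos: [467.8, -52.0, 98.5]
orientation: [-1.205, -1.215, 1.215]
ft_force: [-0.6, 1.8, 2.8]
width: 39.6
```

```bash
python3 - <<'E'
from h import *
im=ctrl.get_image("scene"); cv2.imwrite("pics/scene3.png",cv2.resize(im[100:330,130:430,::-1],None,fx=2.6,fy=2.6))
p,phi=st(); go(p,phi,[467.5,-51,98],90.5)
E
```

```text
t 3.8833 pos [467.8 -52.   98.5] phi 90.47 down [-0.  0. -1.] F [-0.4  2.4  2. ] w 40.5
delta_cm [0.1  0.05 0.03] rot_y -0.0006
```

View pics/scene3.png

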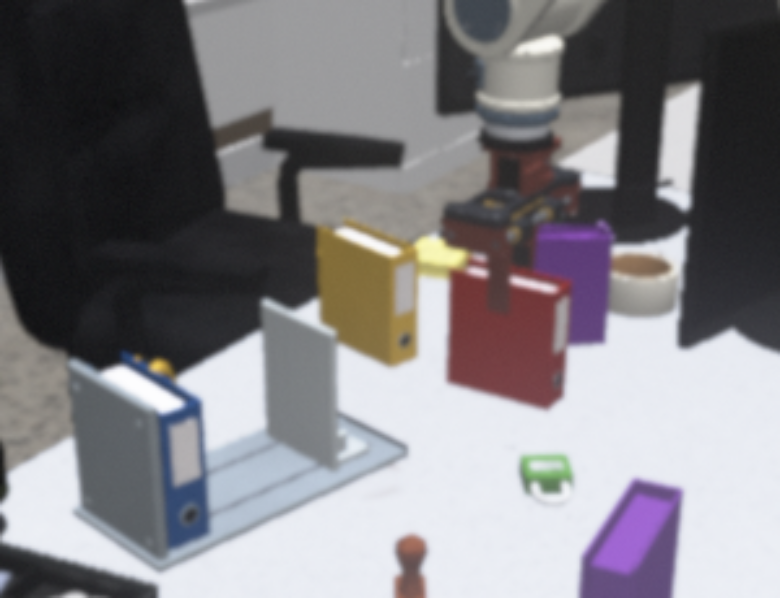

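Red is gripped at 40 mm and upright, at about (505,330) in the crop. Next I lift it clear, above the 150 mm stop.

Request:
carry_out(delta_pos=[[0,-1,0],[0,-3,0],[0,-6,0],[0,-9,0],[0,-12,0],[0,-15,0],[0,-17,0],[0,-18,0],[0,-18,0],[0,-18,0],[0,-18,0]], rotation=[[0,0,0],[0,0,0],[0,0,0],[0,0,0],[0,0,0],[0,0,0],[0,0,0],[0,0,0],[0,0,0],[0,0,0],[0,0,0]])

```text
t: 4.8
ee_pos: [466.6, -52.0, 276.8]
orientation: [-1.203, -1.213, 1.216]
ft_force: [-0.1, 0.4, -4.6]
width: 39.9
```

```bash
python3 - <<'E'
from h import *
p,phi=st(); go(p,phi,[575.8,256.7,278],76.4)
E
```

```text
t 4.8 pos [466.6 -52.  276.8] phi 90.47 down [-0.003  0.    -1.   ] F [-0.1  0.4 -4.6] w 39.9
delta_cm [ 30.78  -0.12 -11.17] rot_y 0.2455
```

Request:
carry_out(delta_pos=[[2,0,-0.7],[5,0,-1.8],[8.5,0,-3],[12,0,-4.3],[15.5,0,-5.6],[19,0,-6.9],[22.5,0,-8.2],[26,0,-9.4],[28.5,0,-10.3],[30,0,-10.9],[30.8,-0.1,-11.2],[30.8,-0.1,-11.2]], rotation=[[0,0.02,0],[0,0.04,0],[0,0.07,0],[0,0.1,0],[0,0.13,0],[0,0.16,0],[0,0.19,0],[0,0.21,0],[0,0.23,0],[0,0.246,0],[0,0.246,0],[0,0.246,0]])

```text
t: 5.8
ee_pos: [576.9, 257.9, 277.3]
orientation: [-1.311, -1.031, 1.036]
ft_force: [0.7, -0.5, -3.6]
width: 39.8
```

Request:
carry_out(delta_pos=[[0,0,0],[0,0,0],[0,0,0]], rotation=[[0,0,0],[0,0,0],[0,0,0]])

```text
t: 6.05
ee_pos: [576.9, 255.4, 279.2]
orientation: [-1.313, -1.031, 1.032]
ft_force: [-0.5, -0.2, -3.6]
width: 39.7
```

```bash
python3 - <<'E'
from h import *
im=ctrl.get_image("scene"); cv2.imwrite("pics/scene4.png",im[:,:,::-1])
p,phi=st(); go(p,phi,[575.8,256.7,107],76.4)
E
```

```text
t 6.1 pos [577.1 255.6 279.5] phi 76.31 down [-0. -0. -1.] F [ 1.2  0.5 -4. ] w 39.6
delta_cm [ 0.08 17.25  0.15] rot_y -0.0016
```

View pics/scene4.png

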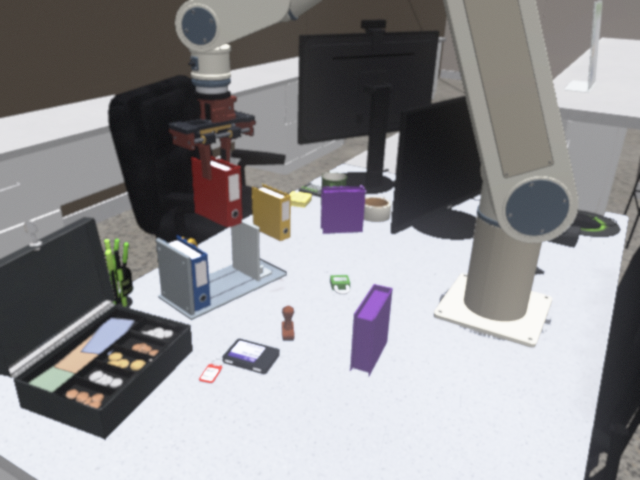

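Red hangs upright over the rack at (217,190). I lower it to just above the plate.

Request:
carry_out(delta_pos=[[0,1.5,0.1],[0.1,4.5,0.1],[0.1,7.5,0.1],[0.1,10.5,0.1],[0.1,13,0.1],[0.1,15,0.1],[0.1,16,0.1],[0.1,16.5,0.1],[0.1,16.5,0.1],[0.1,16.5,0.1]], rotation=[[0,0,0],[0,0,0],[0,0,0],[0,0,0],[0,0,0],[0,0,0],[0,0,0],[0,0,0],[0,0,0],[0,0,0]])

```text
t: 6.93
ee_pos: [577.3, 258.1, 115.6]
orientation: [-1.313, -1.033, 1.031]
ft_force: [-0.4, 0.6, -3.6]
width: 39.8
```

```bash
python3 - <<'E'
from h import *
im=ctrl.get_image("scene"); cv2.imwrite("pics/scene5.png",cv2.resize(im[120:330,130:330,::-1],None,fx=2.8,fy=2.8,interpolation=cv2.INTER_CUBIC))
p,phi=st(); go(p,phi,[575.8,256.7,107],76.4)
im=ctrl.get_image("top"); cv2.imwrite("pics/top5.png",cv2.resize(im[100:260,170:400,::-1],None,fx=3.4,fy=3.4,interpolation=cv2.INTER_CUBIC))
E
```

```text
t 6.9833 pos [577.6 258.3 116. ] phi 76.36 down [ 0.002  0.001 -1.   ] F [-0.2 -0.5 -2.9] w 39.8
delta_cm [-0.2   0.9   0.14] rot_y -0.0006
```

View pics/scene5.png

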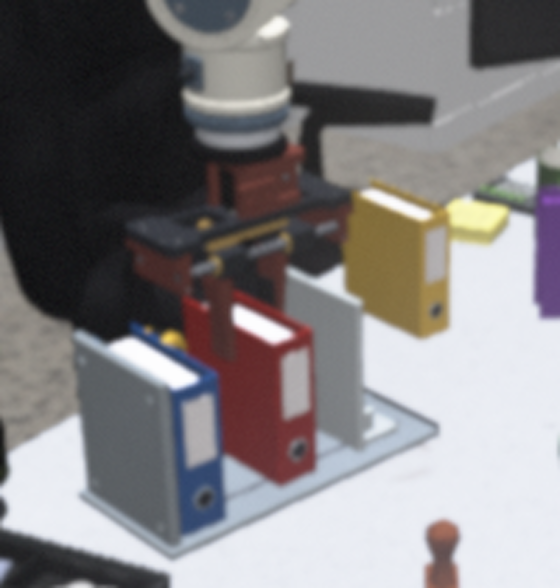

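View pics/top5.png

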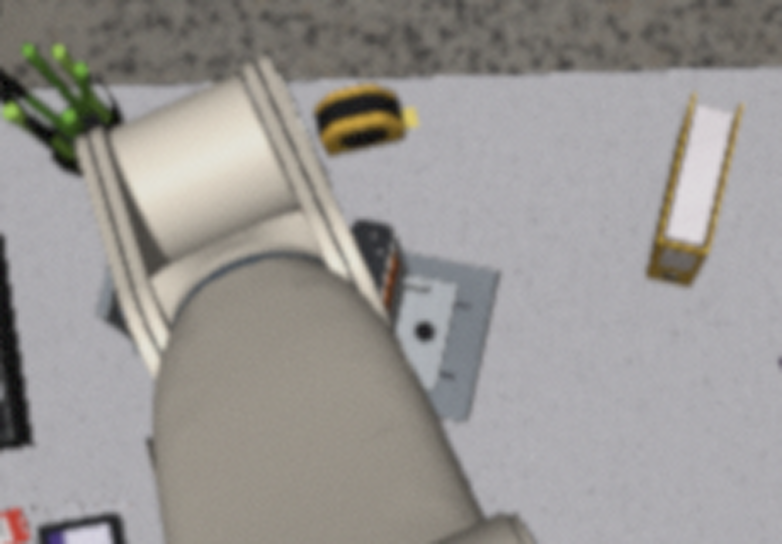

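Red sits between blue and the stop, square and centred. I lower the last 9 mm and open the jaws partway.

Request:
carry_out(delta_pos=[[0,0.4,0],[0,0.7,0],[0,0.9,0],[0,0.9,0],[0,0.9,0],[0,0.9,0]], rotation=[[0,0,0],[0,0,0],[0,0,0],[0,0,0],[0,0,0],[0,0,0]])

```text
t: 7.53
ee_pos: [576.9, 258.4, 106.6]
orientation: [-1.312, -1.033, 1.031]
ft_force: [-3.0, -0.6, 6.1]
width: 39.8
```

Request:
carry_out(delta_pos=[[0,0,0],[0,0,0],[0,0,0],[0,0,0],[0,0,0],[0,0,0]], rotation=[[0,0,0],[0,0,0],[0,0,0],[0,0,0],[0,0,0],[0,0,0]], hand=93)

```text
t: 8.03
ee_pos: [576.6, 258.0, 105.4]
orientation: [-1.312, -1.032, 1.032]
ft_force: [-0.8, -0.2, -0.0]
width: 55.5
```

Request:
carry_out(delta_pos=[[0,-1,0],[0,-3,0],[0,-6,0],[0,-8.5,0],[0,-10,0],[0,-10,0],[0,-10,0]], rotation=[[0,0,0],[0,0,0],[0,0,0],[0,0,0],[0,0,0],[0,0,0],[0,0,0]])

```text
t: 8.62
ee_pos: [577.0, 258.2, 206.6]
orientation: [-1.313, -1.034, 1.031]
ft_force: [-0.3, -1.2, -0.4]
width: 55.8
```

```bash
python3 - <<'E'
from h import *
p,phi=st(); go(p,phi,[542.5,119,205],76.4)
E
```

```text
t 8.6167 pos [577.  258.2 206.6] phi 76.38 down [ 0.002  0.001 -1.   ] F [-0.3 -1.2 -0.4] w 55.8
delta_cm [-14.34   0.16   0.07] rot_y -0.0004
```

Request:
carry_out(delta_pos=[[-1.5,0.1,0.1],[-4.5,0.1,0.1],[-8,0.1,0.1],[-11.5,0.1,0.1],[-13.5,0.1,0.1],[-14.3,0.1,0.1],[-14.3,0.1,0.1],[-14.3,0.1,0.1],[-14.3,0.1,0.1],[-14.3,0.1,0.1]], rotation=[[0,0,0],[0,0,0],[0,0,0],[0,0,0],[0,0,0],[0,0,0],[0,0,0],[0,0,0],[0,0,0],[0,0,0]], hand=255)

```text
t: 9.45
ee_pos: [542.1, 120.3, 204.2]
orientation: [-1.312, -1.033, 1.033]
ft_force: [0.6, -0.6, 0.6]
width: 0.8
```

```bash
python3 - <<'E'
from h import *
im=ctrl.get_image("scene"); cv2.imwrite("pics/scene6.png",cv2.resize(im[120:330,130:330,::-1],None,fx=2.8,fy=2.8,interpolation=cv2.INTER_CUBIC))
im=ctrl.get_image("top"); cv2.imwrite("pics/top6.png",cv2.resize(im[100:260,170:400,::-1],None,fx=3.4,fy=3.4,interpolation=cv2.INTER_CUBIC))
p,phi=st()
O=np.array([573,244.5]);ex=np.array([.972,-.235]);ey=np.array([.235,.972])
d=p[:2]-O; print("tcp rack",d@ex,d@ey)
E
```

```text
t 9.55 pos [542.  120.2 204.3] phi 76.45 down [-0.  0. -1.] F [-0.2 -0.   0.2] w 0.2
tcp rack -0.884705725593864 -128.0694358276043
```

View pics/scene6.png

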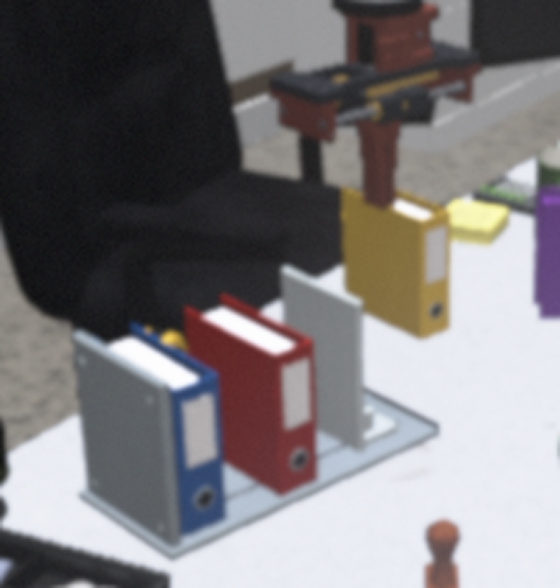

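View pics/top6.png

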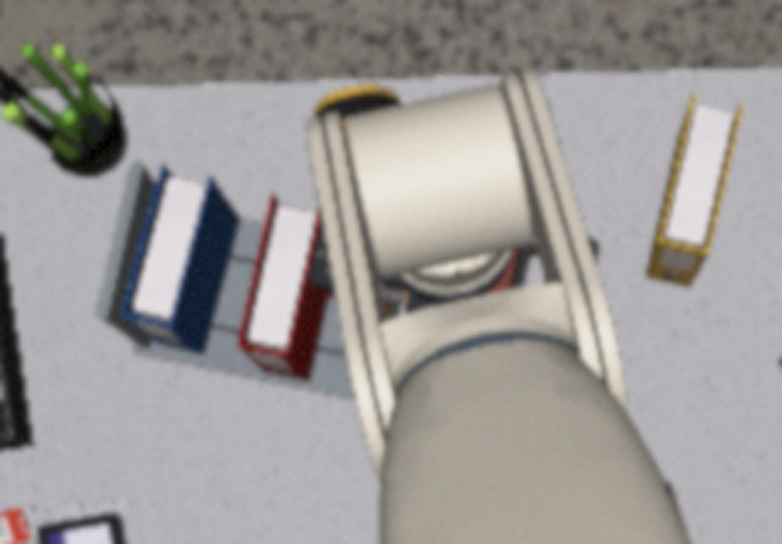

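Red stands free in the rack, with its top near (280,280) in the top crop and upright in the scene crop. The gripper is closed beyond the stop. I lower it to patch height, then push.

Request:
carry_out(delta_pos=[[0,2,0],[0,5,0],[0,7.5,0],[0,8.5,0],[0,8.5,0],[0,8.5,0]], rotation=[[0,0,0],[0,0,0],[0,0,0],[0,0,0],[0,0,0],[0,0,0]])

```text
t: 10.05
ee_pos: [542.1, 119.6, 119.6]
orientation: [-1.312, -1.032, 1.033]
ft_force: [0.5, 0.7, 0.8]
width: 0.2
```

Request:
carry_out(delta_pos=[[0.8,0,0],[1.6,0,0],[2.4,0,0],[3.2,0,0],[3.7,0,0],[4.2,0,0],[4.7,0,0],[5.2,0,0],[5.7,0,0],[6.2,0,0]], rotation=[[0,0,0],[0,0,0],[0,0,0],[0,0,0],[0,0,0],[0,0,0],[0,0,0],[0,0,0],[0,0,0],[0,0,0]])

```text
t: 10.88
ee_pos: [556.4, 179.6, 119.4]
orientation: [-1.312, -1.032, 1.033]
ft_force: [-0.6, -1.9, 1.6]
width: 0.5
```

```bash
cat >> h.py <<'E'
def rk(p):
    d=p[:2]-np.array([573,244.5]); print("tcp rack",(d@[.972,-.235]).round(1),(d@[.235,.972]).round(1))
E
python3 - <<'E'
from h import *
im=ctrl.get_image("scene"); cv2.imwrite("pics/scene7.png",cv2.resize(im[120:330,130:330,::-1],None,fx=2.8,fy=2.8,interpolation=cv2.INTER_CUBIC))
p,phi=st(); rk(p)
E
```

```text
t 10.9333 pos [556.7 180.4 119.5] phi 76.38 down [-0.  0. -1.] F [-0.1 -0.8 -0.2] w 0.6
tcp rack -0.8 -66.1
```

View pics/scene7.png

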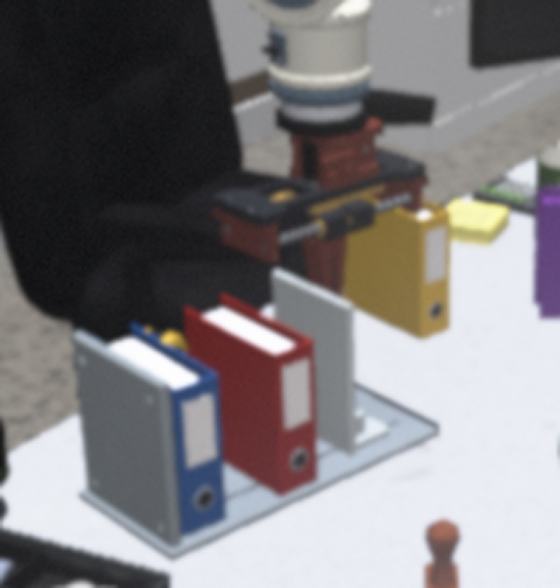

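The stop is sliding at low force and red is untouched so far. I keep pushing.

Request:
carry_out(delta_pos=[[0.5,0,0],[1,0,0],[1.5,0,0],[2,0,0],[2.5,0,0],[3,0,0],[3.5,0,0],[4,0,0],[4.5,0,0],[5,0,0],[5.5,0,0],[6,0,0]], rotation=[[0,0,0],[0,0,0],[0,0,0],[0,0,0],[0,0,0],[0,0,0],[0,0,0],[0,0,0],[0,0,0],[0,0,0],[0,0,0],[0,0,0]])

```text
t: 11.93
ee_pos: [570.5, 238.0, 119.4]
orientation: [-1.312, -1.032, 1.033]
ft_force: [-2.1, -4.5, 1.2]
width: 0.5
```

```bash
python3 - <<'E'
from h import *
im=ctrl.get_image("scene"); cv2.imwrite("pics/scene8.png",cv2.resize(im[120:330,130:330,::-1],None,fx=2.8,fy=2.8,interpolation=cv2.INTER_CUBIC))
p,phi=st(); rk(p)
E
```

```text
t 11.9833 pos [570.8 239.  119.4] phi 76.38 down [ 0.  0. -1.] F [-1.6 -1.4 -0.7] w 0.4
tcp rack -0.8 -5.9
```

View pics/scene8.png

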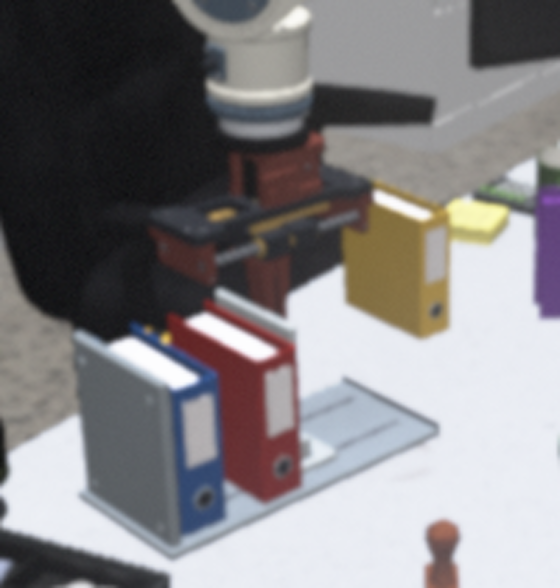

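Red now slides upright with the stop. I continue more slowly.

Request:
carry_out(delta_pos=[[0.3,0,0],[0.6,0,0],[0.9,0,0],[1.2,0,0],[1.5,0,0],[1.8,0,0],[2.0,0,0],[2.0,0,0]], rotation=[[0,0,0],[0,0,0],[0,0,0],[0,0,0],[0,0,0],[0,0,0],[0,0,0],[0,0,0]])

```text
t: 12.65
ee_pos: [575.4, 257.9, 119.4]
orientation: [-1.312, -1.033, 1.032]
ft_force: [-1.7, -0.9, -0.6]
width: 0.4
```

Request:
carry_out(delta_pos=[[0.2,0,0],[0.4,0,0],[0.4,0,0]], rotation=[[0,0,0],[0,0,0],[0,0,0]])

```text
t: 12.9
ee_pos: [576.3, 261.5, 119.4]
orientation: [-1.312, -1.032, 1.032]
ft_force: [-0.5, -2.2, 1.5]
width: -0.0
```

```bash
python3 - <<'E'
from h import *
im=ctrl.get_image("scene"); cv2.imwrite("pics/scene9.png",cv2.resize(im[150:310,140:300,::-1],None,fx=3.7,fy=3.7,interpolation=cv2.INTER_CUBIC))
p,phi=st(); rk(p)
E
```

```text
t 12.95 pos [576.3 261.4 119.4] phi 76.37 down [ 0.  0. -1.] F [-2.2 -1.5  0.3] w 0.5
tcp rack -0.8 17.2
```

View pics/scene9.png

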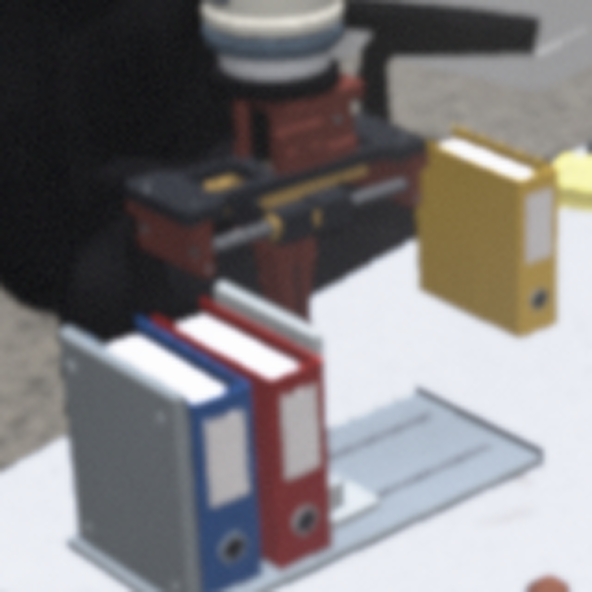

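Red is close to blue and the force is still low. I push on in small steps until the force rises.

Request:
carry_out(delta_pos=[[0.2,0,0],[0.4,0,0],[0.4,0,0]], rotation=[[0,0,0],[0,0,0],[0,0,0]])

```text
t: 13.2
ee_pos: [577.2, 265.4, 119.4]
orientation: [-1.312, -1.032, 1.032]
ft_force: [-1.7, -1.8, 0.6]
width: 0.5
```

Request:
carry_out(delta_pos=[[0.15,0,0],[0.3,0,0],[0.3,0,0]], rotation=[[0,0,0],[0,0,0],[0,0,0]])

```text
t: 13.45
ee_pos: [577.9, 268.1, 119.4]
orientation: [-1.312, -1.032, 1.033]
ft_force: [-2.2, -3.9, 0.3]
width: 0.3
```

Request:
carry_out(delta_pos=[[0.1,0,0],[0.2,0,0],[0.2,0,0]], rotation=[[0,0,0],[0,0,0],[0,0,0]])

```text
t: 13.7
ee_pos: [578.3, 269.9, 119.4]
orientation: [-1.312, -1.032, 1.033]
ft_force: [-2.8, -3.5, 0.5]
width: 0.4
```

Request:
carry_out(delta_pos=[[0.1,0,0],[0.2,0,0],[0.2,0,0]], rotation=[[0,0,0],[0,0,0],[0,0,0]])

```text
t: 13.95
ee_pos: [578.7, 271.6, 119.4]
orientation: [-1.312, -1.032, 1.033]
ft_force: [-2.6, -5.1, 1.1]
width: 0.6
```

Request:
carry_out(delta_pos=[[0.1,0,0],[0.2,0,0],[0.2,0,0]], rotation=[[0,0,0],[0,0,0],[0,0,0]])

```text
t: 14.2
ee_pos: [579.2, 273.5, 119.4]
orientation: [-1.312, -1.032, 1.033]
ft_force: [-3.0, -3.7, 0.8]
width: 0.4
```

```bash
python3 - <<'E'
from h import *
im=ctrl.get_image("scene"); cv2.imwrite("pics/scene10.png",cv2.resize(im[150:310,140:300,::-1],None,fx=3.7,fy=3.7,interpolation=cv2.INTER_CUBIC))
p,phi=st(); rk(p)
E
```

```text
t 14.25 pos [579.2 273.5 119.4] phi 76.38 down [-0. -0. -1.] F [-2.  -4.8  1.7] w 0.4
tcp rack -0.8 29.7
```

View pics/scene10.png

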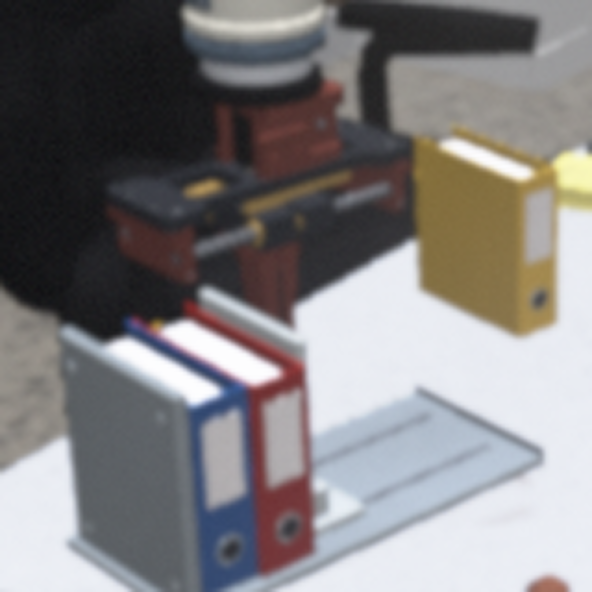

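Red is now against blue and the row is moving together. I continue until it is tight.

Request:
carry_out(delta_pos=[[0.1,0,0],[0.2,0,0],[0.2,0,0]], rotation=[[0,0,0],[0,0,0],[0,0,0]])

```text
t: 14.5
ee_pos: [579.7, 275.5, 119.4]
orientation: [-1.312, -1.032, 1.033]
ft_force: [-1.0, -5.2, 0.8]
width: 0.4
```

Request:
carry_out(delta_pos=[[0.1,0,0],[0.2,0,0],[0.2,0,0]], rotation=[[0,0,0],[0,0,0],[0,0,0]])

```text
t: 14.75
ee_pos: [579.9, 276.5, 119.4]
orientation: [-1.313, -1.031, 1.034]
ft_force: [-3.4, -8.7, 4.0]
width: 0.6
```

Request:
carry_out(delta_pos=[[0.1,0,0],[0.15,0,0],[0.15,0,0]], rotation=[[0,0,0],[0,0,0],[0,0,0]])

```text
t: 15.0
ee_pos: [579.9, 276.6, 119.4]
orientation: [-1.314, -1.029, 1.036]
ft_force: [-5.5, -14.0, 6.2]
width: 0.3
```

The stop has stalled at 15 N, so the row is tight. I back off, lift and check.

Request:
carry_out(delta_pos=[[-0.4,0,0],[-1.2,0,0],[-2.5,0,0],[-4,0,0],[-5,0,0],[-5,-3,0],[-5,-6,0],[-5,-9,0],[-8,-10,0],[-11,-10,0],[-14,-10,0],[-17,-10,0]], rotation=[[0,0,0],[0,0,0],[0,0,0],[0,0,0],[0,0,0],[0,0,0],[0,0,0],[0,0,0],[0,0,0],[0,0,0],[0,0,0],[0,0,0]])

```text
t: 16.0
ee_pos: [539.9, 112.2, 220.0]
orientation: [-1.313, -1.033, 1.031]
ft_force: [0.9, -1.6, 0.6]
width: 0.9
```

Request:
carry_out(delta_pos=[[-3,0,4],[-6,0,8],[-8,0,11],[-8,0,12],[-8,0,12]], rotation=[[0,0,0],[0,0,0],[0,0,0],[0,0,0],[0,0,0]])

```text
t: 16.42
ee_pos: [400.1, 62.9, 218.9]
orientation: [-1.311, -1.029, 1.033]
ft_force: [0.1, 0.1, 0.3]
width: 0.5
```

```bash
python3 - <<'E'
from h import *
im=ctrl.get_image("scene"); cv2.imwrite("pics/scene11.png",cv2.resize(im[150:330,130:330,::-1],None,fx=3.3,fy=3.3,interpolation=cv2.INTER_CUBIC))
im=ctrl.get_image("top"); cv2.imwrite("pics/top11full.png",im[:,:,::-1]); cv2.imwrite("pics/top11.png",cv2.resize(im[110:250,180:400,::-1],None,fx=3.6,fy=3.6,interpolation=cv2.INTER_CUBIC))
p,phi=st(); rk(p)
E
```

```text
t 16.5167 pos [405.2  64.  220. ] phi 76.33 down [ 0.002  0.    -1.   ] F [ 0.1  0.3 -0.2] w 0.4
tcp rack -120.7 -214.9
```

View pics/scene11.png

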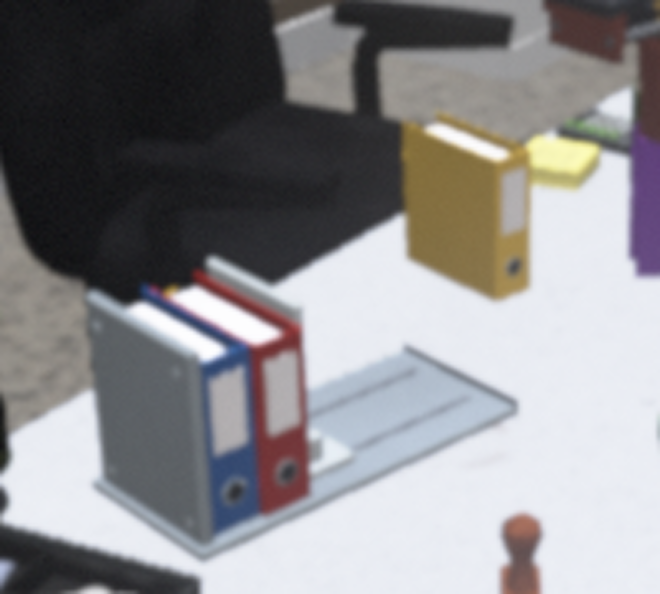

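View pics/top11.png

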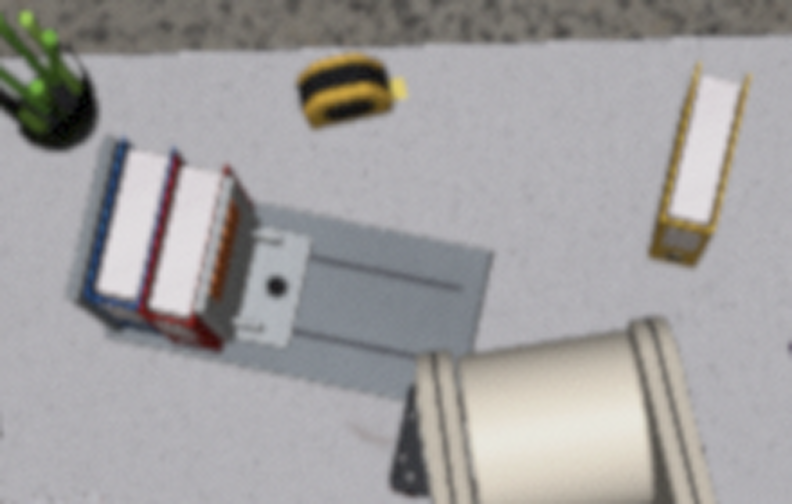

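Both crops show blue and red tight between the wall and the stop, square and upright, with yellow unmoved and the gripper clear. One last numeric check.

```bash
python3 - <<'E'
from h import *
im=cv2.imread("pics/top11full.png"); hsv=cv2.cvtColor(im,cv2.COLOR_BGR2HSV).astype(int); m=((hsv[...,2]>200)&(hsv[...,1]<40)).astype(np.uint8)
n,l,s,c=cv2.connectedComponentsWithStats(m)
for k in range(1,n):
    if s[k,4]>200 and 195<c[k][0]<400 and 120<c[k][1]<260:
        ys,xs=np.where(l==k); P=plane("top",np.c_[xs,ys],136 if c[k][0]<300 else 128)[:,:2]
        r=cv2.minAreaRect(P.astype(np.float32)); print(c[k].round(1),s[k,4],np.round(r[0],1),np.round(r[1],1),round(r[2],1)); rk(np.array(r[0]))
s=np.array([[228,178],[198,315]])/3.6+[180,110]; P=plane("top",s,150); print("stop top ~mid"); rk(P[:,:2].mean(0))
print(st())
E
```

```text
[375.2 150.9] 385 [647.5 -64.2] [ 25.7 102.7] 74.8
tcp rack 145.0 -282.5
[216.4 171.8] 385 [602.6 346.3] [ 25.5 102.4] 76.5
tcp rack 4.9 105.9
[231.3 176.4] 396 [589.1 308.1] [ 26.5 102.2] 76.5
tcp rack 0.7 65.6
[334.5 229.7] 1481 [444.7  47.5] [ 81.5 123.2] 7.9
tcp rack -78.4 -221.7
stop top ~mid
tcp rack -3.0 41.9
t 16.5167 pos [405.2  64.  220. ] phi 76.33 down [ 0.002  0.    -1.   ] F [ 0.1  0.3 -0.2] w 0.4
(array([405.20213999,  64.02040567, 220.01049456]), np.float64(76.32882871905856))
```

```bash
python3 -c "
from workcell import ctrl
print(ctrl.close_job())"
```

```text
the job is handed in; nothing more can be done
None
```

The red binder now stands in the rack between the blue binder and the end stop. I pushed the stop up until it stalled at about 15 N, then backed the arm off and handed the job in at about 16.5 s.

The last camera check, in the rack frame, showed:

| Item | Measured | Required |
|---|---|---|
| Red binder | x ≈ +1 mm, y ≈ 65.6 mm | x within ±20 mm, y 48–70 mm |
| Blue binder | x ≈ +5 mm, y ≈ 106 mm | x within ±20 mm, y above 88 mm |
| Spacing, red to blue | 40.3 mm | 40 mm when tight |
| Angle of both binders to the rack | under 1° | under 10° |
| Yellow binder | within 0.5 mm of its start | within 20 mm |

- **Upright and clear:** both binders looked upright in both views, and the gripper was touching nothing.
- **Not read directly:** I had no reading of the stop's joint value. That the row is tight rests on the stall, the 40 mm spacing and the pictures.
- **Disagreement:** the push ended 5–6 mm further along than I had worked out beforehand. I put that down to small errors in my estimate of the rack position and the finger thickness.

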